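# Draw the canister out of the cold block with the hook

### The job

Take the hook tool from the drip stand, hook it under the wire loop of the orange canister and draw the canister straight up out of its deep well in the cold block, without touching it with the fingers. Then set the tool's crossbar back in both notches of the drip stand, with the orange canister still hanging on the hook between the posts to drip off. Leave the blue canister alone in its well.

Things in the scene. Friction and masses are not known exactly. Their poses are not given: they have to be found in the camera images.
- hook_tool: Steel tool, 0.15 kg, upright on the stand. Origin: middle of its crossbar, 10 x 10 mm, 180 mm along x; z up. Black grip block at the middle, 20 mm thick in y (grip across y), 36 mm in x, up to z = +38 mm. 5 mm shank on the z axis ends in a J-hook towards +x: lowest point x = 11, underside z = -74.5 mm; upturned tip at x = 22, its top at z = -57.5 mm.
- hook_seat (a point): Where a loop settles in the J-hook of the tool: x = 11, y = 0, z = -69.5 mm in the hook tool's frame.
- stand: Fixed white drip stand, base plate 190 x 110 x 8 mm. Two posts at x = +-70 mm, 126 mm clear between them, each topped by a notch open above and along x: floor at z = 145 mm, 26 mm wide in y, cheeks up to z = 162 mm. The tool's crossbar lies along x in both notches, its centre at z = 150 mm. Origin: centre of the base's underside; z up.
- block: Fixed grey aluminium cold block, 204 (x) x 112 (y) x 100 mm high. Two round vertical wells from the top at x = +-48 mm, y = 0: 88 mm across, 90 mm deep, floor at z = 10 mm. A canister stands in the middle of each at the start. Origin: centre of its underside, on the worktop; z up.
- canister_orange: Steel puck 76 mm across, 24 mm high, 0.1 to 0.2 kg, orange lid with a stiff upright white wire loop, in either well of the block; too wide to grip. Origin: centre of underside; z up. Loop in its y-z plane (x goes through the loop): legs at y = +-22 mm up to z = 46, arch to its peak at y = 0, z = 62 mm (wire centre, wire 4.4 mm). 36 mm free between lid and peak. 
- canister_orange_loop (a point): Peak of the orange canister's wire loop (wire centre), 62 mm above the canister's origin.
- canister_blue: Steel puck 76 mm across, 24 mm high, 0.1 to 0.2 kg, blue lid with a stiff upright white wire loop, in either well of the block; too wide to grip. Origin: centre of underside; z up. Loop in its y-z plane (x goes through the loop): legs at y = +-22 mm up to z = 46, arch to its peak at y = 0, z = 62 mm (wire centre, wire 4.4 mm). 36 mm free between lid and peak. Stays.

How it is judged (in metres and radians):
On the way:
1. the orange canister hangs on the hook, its underside above the mouth of the well (height (world z) of canister_orange above 0.105 m and distance between canister_orange_loop and hook_seat below 0.02 m), for 0.2 s.
At the end, for the whole second after the job is handed in: Crossbar in both notches (middle within 20 mm along, 15 mm across, 6 mm in height; upright within 10, in line within 11 degrees). Orange canister hangs on the hook (loop within 20 mm of hook seat), clear of the base, under 0.15 m/s. Blue canister in its well (x of hook_tool in the frame of stand between -0.02 and 0.02 m and y of hook_tool in the frame of stand between -0.015 and 0.015 m and z of hook_tool in the frame of stand between 0.144 and 0.156 m and angle between hook_tool's own z axis and vertical below 0.17 rad and angle between the x axis of hook_tool and the x axis of stand, either way round below 0.2 rad and distance between canister_orange_loop and hook_seat below 0.02 m and height (world z) of canister_orange above 0.012 m and linear speed of hook_tool below 0.05 m/s and linear speed of canister_orange below 0.15 m/s and height (world z) of canister_blue below 0.02 m); the robot touches nothing.
It fails at once if the fingers touch the orange canister with more than 1 N (contact force between the fingers and canister_orange above 1 N).
It fails at once if the blue canister is moved more than 20 mm from its place (distance of canister_blue from where it was at the start of the episode above 0.02 m).
It also fails if it takes over 58 s, if anything falls off the work surface, if the arm or the gripper's body presses on something with over 40 N, if the wrist force passes 120 N, or if a joint passes its speed limit or range.

### The arm

A 6-joint arm with a two-finger parallel gripper is mounted at the origin on a cart in front of the work surface, level with it; the furniture and walls round the work are solid. World frame = base frame: x ahead of the robot, y to its left, z up, the work surface at z = 0. Lengths are in mm, angles in rad, forces in N, time in s.
With the tool pointing down it reaches from about 275 to 825 mm from the base axis. Payload 5.2 kg.
Tool frame: the origin (TCP) lies at the very end of the fingers, on their centre line; the grasp point (between the pads) lies 19 mm behind it; z points along the fingers, y is the direction in which the jaws open and shut (so a half turn about z gives the same grasp; the last joint's range is limited). The gripper opens to 93 mm and grips with 3 to 60 N. Pads are 15 mm wide; open, the fingers measure 128 mm over their backs; the gripper's body (75 mm by 188 mm) begins 65 mm behind the grasp point.
Start: joints at [-1.353, 0.259, 1.535, -0, 1.348, -0.203], TCP at [224.691, -502.015, 218.653] pointing down, gripper open.
Joint ranges: [-3.14, 3.14], [-0.91, 2.08], [0.19, 2.58], [-1.22, 4.36], [0.22, 2.71], [-3.12, 3.12]. Speed limits (rad/s): [2.57, 2.57, 3.14, 3.14, 3.14, 3.14].

### API

Orientations are given as [roll, pitch, yaw] about the fixed x, y, z axes, in that order (R = Rz(yaw) Ry(pitch) Rx(roll)).
In Python, from bench import robot gives the robot as it stands. The module is installed in compiled form; this text tells all that it offers. Calls block until the motion is done:
- robot.move_ptp(position, orientation): joint-space move of the TCP to a pose.
- robot.move_linear(position, ori=None, speed=150, f_stop=None): straight line of the TCP; ori=None keeps the orientation; speed is the mean speed in mm/s. With f_stop (N) it stops when the force on the tool has changed by that much, and returns True; else False.
- robot.move_j(angles): joint-space move.
- robot.move_gripper(opening): opening from 0.0 (shut) to 1.0 (fully open); the grip force is fixed at half the most; returns when the fingers have stopped.
- robot.sleep(seconds).
- robot.inverse_kinematics(position, orientation): joint angles nearest the present ones, or None.
- robot.get_image(name): name is "scene" or "top" or "wrist"; returns a dict with "img" (384x512x3 uint8, blue, green, red), "fovy" (degrees; the focal length in pixels is half the picture's height over the tangent of half this angle, whatever the lens; pixels are square), "cx", "cy" (the principal point, pixels), "eye" and "orientation" of the camera in the world. Camera axes: x right, y down, z forward; pixel columns grow to the right and rows downward; lengths in mm; the calibration is good to about 2 mm. A picture is of the moment at which its call begins. There is no depth.
A pose or a line that the arm cannot do raises robot.MotionError and nothing moves.
- robot.hand_in(): hands the job in, once; it reports no verdict.
Readings, each from a call of its own:
- robot.current_t(): time.
- robot.current_qpos(): joint angles.
- robot.current_joint_vel(): joint speeds.
- robot.current_joint_efforts(): joint torques, N m.
- robot.current_tcp_pos(): TCP position.
- robot.current_eef_rot(): TCP orientation.
- robot.current_contact_force(): force on the tool from outside, world axes, zero at the start.
- robot.current_ft_torque(): the same for the moment, N m.
- robot.current_gripper_width(): opening from 0.0 (shut) to 1.0 (fully open).
Only numpy, scipy, OpenCV 4.12 (cv2) and the standard library are available. Lean on these libraries where they do the work, as an engineer would, in place of code of your own. Each camera call takes 0.05 s, during which the arm holds its last target.

## Working session

There is one attempt and no reset: what is moved stays moved. The work goes in short steps, each a Python script; the robot and the scene stay as the last script left them, time stands still between calls to the robot, and variables do not carry over. Pictures are saved under pics/ and viewed, and the job is handed in when it is done.

```bash
mkdir -p pics
python3 - <<'E'
from bench import robot
import cv2
for n in ("scene","top","wrist"):
    d=robot.get_image(n); cv2.imwrite(f"pics/{n}0.png",d["img"])
    print(n,{k:v for k,v in d.items() if k!="img"})
print(robot.current_t(),robot.current_eef_rot())
E
```

```text
scene {'fovy': 47.10539427899465, 'cx': 254.40587043035367, 'cy': 196.18826637577607, 'eye': array([304.82626675, 530.34652454, 668.92257314]), 'orientation': array([-2.26091709, -0.01460213, -2.72560736])}
top {'fovy': 57.64893098424262, 'cx': 258.90391801913876, 'cy': 189.5918604489805, 'eye': array([525.19840506, -56.20049349, 958.43533056]), 'orientation': array([-3.08298159, -0.0168201 , -1.58450028])}
wrist {'fovy': 59.49924942839488, 'cx': 254.86933753865537, 'cy': 187.32583822174698, 'eye': array([ 300.99568293, -467.67579822,  384.44429358]), 'orientation': array([ 2.83746017e+00,  1.54509058e-03, -1.15000869e+00])}
0.15 [-3.14025472e+00 -2.88477822e-04  4.20815344e-01]
```

View pics/scene0.png

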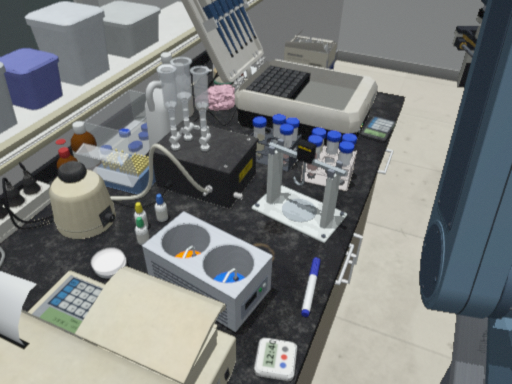

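View pics/top0.png

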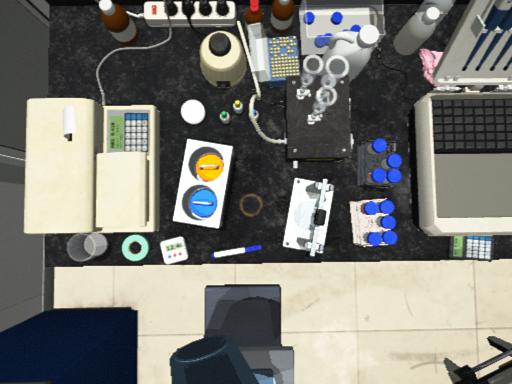

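View pics/wrist0.png

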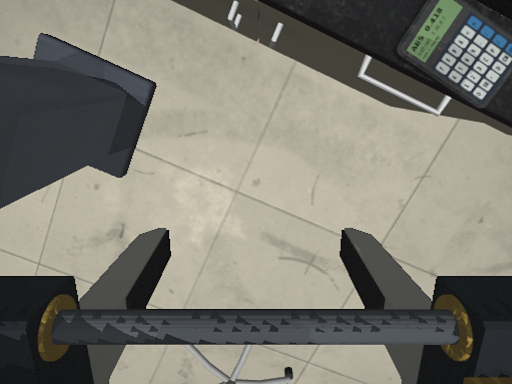

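Run:
```python
import cv2
t=cv2.imread("pics/top0.png"); s=cv2.imread("pics/scene0.png")
cv2.imwrite("pics/a1.png",cv2.resize(t[130:270,160:350],None,fx=4.2,fy=4.2,interpolation=cv2.INTER_CUBIC)) 
cv2.imwrite("pics/a2.png",cv2.resize(s[120:250,235:365],None,fx=4.6,fy=4.6,interpolation=cv2.INTER_CUBIC)) 
cv2.imwrite("pics/a3.png",cv2.resize(s[205:330,135:285],None,fx=4.6,fy=4.6,interpolation=cv2.INTER_CUBIC))
```

```text
(no output)
```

View pics/a1.png

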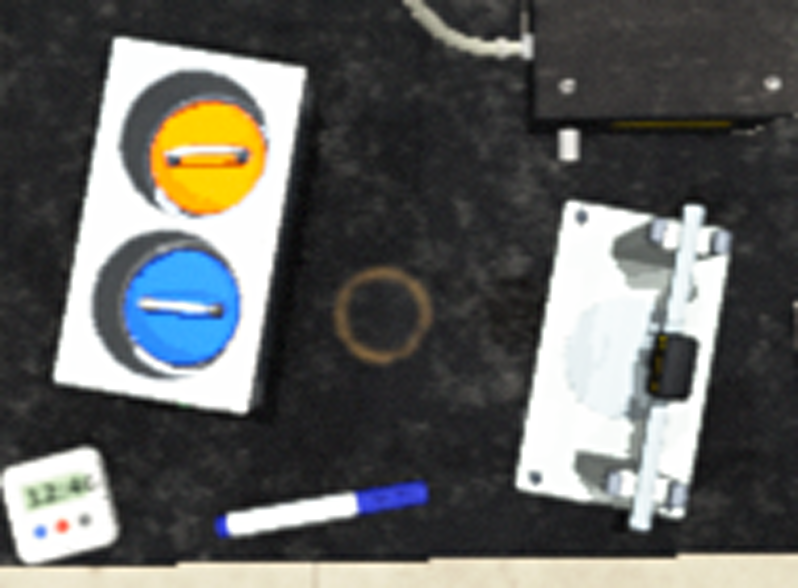

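View pics/a2.png

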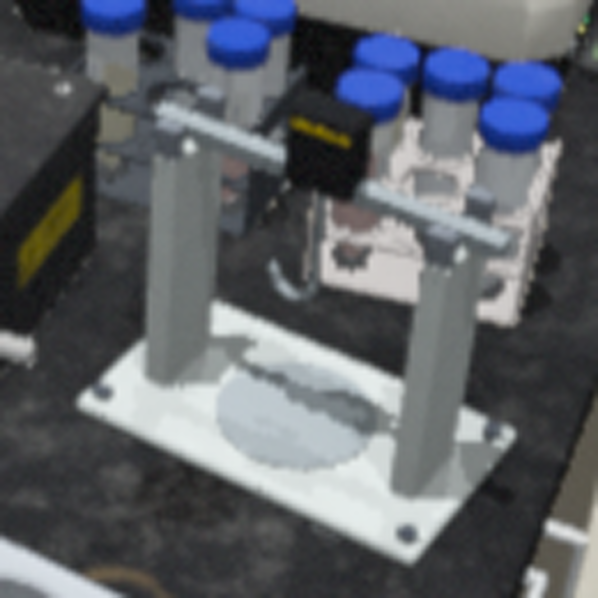

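View pics/a3.png

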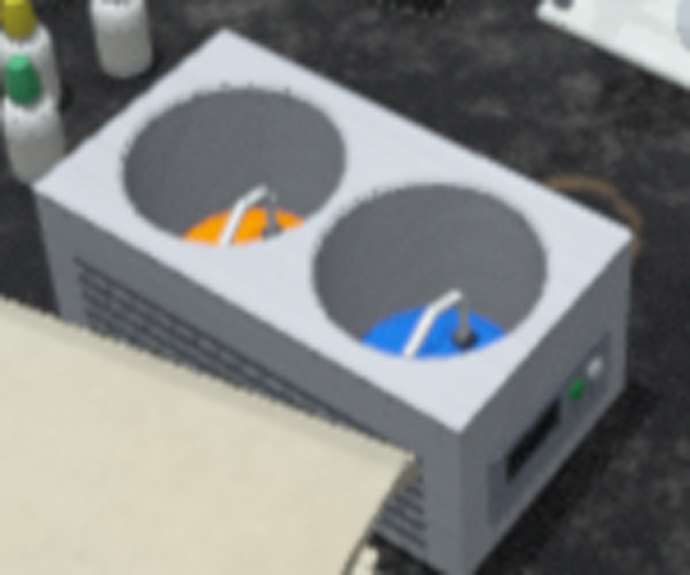

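```bash
cat > h.py <<'E'
import numpy as np, cv2
from scipy.spatial.transform import Rotation as R
from bench import robot
def ray(d,uv):
    h=d.get("h",384); f=h/2/np.tan(np.radians(d["fovy"])/2)
    uv=np.atleast_2d(uv).astype(float)
    c=np.c_[(uv[:,0]-d["cx"])/f,(uv[:,1]-d["cy"])/f,np.ones(len(uv))]
    return c@R.from_euler("xyz",d["orientation"]).as_matrix().T
def onz(d,uv,z):
    r=ray(d,uv); z=np.asarray(z,float)
    return d["eye"]+r*((z-d["eye"][2])/r[:,2])[:,None]
def proj(d,P):
    f=192/np.tan(np.radians(d["fovy"])/2)
    c=(np.atleast_2d(P)-d["eye"])@R.from_euler("xyz",d["orientation"]).as_matrix()
    return np.c_[f*c[:,0]/c[:,2]+d["cx"],f*c[:,1]/c[:,2]+d["cy"]]
E
python3 - <<'E'
from h import *
d=dict(fovy=57.64893098424262,cx=258.90391801913876,cy=189.5918604489805,eye=np.array([525.19840506,-56.20049349,958.43533056]),orientation=[-3.08298159,-0.0168201,-1.58450028])
s=dict(fovy=47.10539427899465,cx=254.40587043035367,cy=196.18826637577607,eye=np.array([304.82626675,530.34652454,668.92257314]),orientation=[-2.26091709,-0.01460213,-2.72560736])
c=lambda L,x0=160,y0=130,k=4.2:[((u+.5)/k-.5+x0,(v+.5)/k-.5+y0) for u,v in L]
np.set_printoptions(precision=1,suppress=True)
b=onz(d,c([(115,38),(307,68),(247,413),(55,381)]),[100]*4);print("block",b,b.mean(0))
st=onz(d,c([(568,202),(517,488)]),[8]*2);print("stand",st)
o=onz(d,c([(209,158),(180,307)]),[34]*2);print("cans",o)
l=onz(d,c([(170,157),(245,153)]),[56]*2);print("loop",l,np.degrees(np.arctan2(*(l[0]-l[1])[:2])))
x=onz(d,c([(695,205),(640,530)]),[155]*2);print("bar",x,x.mean(0),np.degrees(np.arctan2((x[0]-x[1])[1],(x[0]-x[1])[0])))
print("grip",onz(d,c([(681,367)]),[188]))
S=lambda L:c(L,235,120,4.6)
x=onz(s,S([(160,107),(508,240)]),[155]*2);print("barS",x,x.mean(0))
st=onz(s,S([(80,402),(412,560),(518,433)]),[8,8,8]);print("standS",st,(st[0]+st[2])/2)
b=onz(s,c([(35,187),(460,432),(632,235),(225,28)],135,205,4.6),[100]*4);print("blockS",b,b.mean(0))
E
```

```text
block [[704.  105.1 100. ]
 [685.   -7.9 100. ]
 [482.7  28.9 100. ]
 [502.9 140.2 100. ]] [593.6  66.6 100. ]
stand [[ 612.1 -171.9    8. ]
 [ 427.5 -135.3    8. ]]
cans [[640.4  58.3  34. ]
 [546.4  77.   34. ]]
loop [[638.6  79.6  56. ]
 [640.5  33.4  56. ]] -2.41355830715777
bar [[ 596.1 -224.2  155. ]
 [ 418.9 -189.7  155. ]] [ 507.5 -207.   155. ] -11.005220341777973
grip [[ 507.8 -207.8  188. ]]
barS [[ 593.1 -220.4  155. ]
 [ 417.7 -186.7  155. ]] [ 505.4 -203.5  155. ]
standS [[ 608.8 -168.1    8. ]
 [ 426.  -131.1    8. ]
 [ 404.1 -237.1    8. ]] [ 506.5 -202.6    8. ]
blockS [[701.5 105.8 100. ]
 [501.4 142.3 100. ]
 [482.   32.8 100. ]
 [682.9  -5.  100. ]] [591.9  69.  100. ]
```

Run:
```python
from h import *
robot.move_linear([224,-450,330],speed=300)
y=-0.19
robot.move_ptp([450,-190,330],[np.pi,0,y])
d1=robot.get_image("wrist"); print(robot.current_t())
robot.move_ptp([560,70,330],[np.pi,0,0])
d2=robot.get_image("wrist"); print(robot.current_t(),robot.current_qpos())
import pickle
pickle.dump((d1,d2),open("w.pkl","wb"))
cv2.imwrite("pics/w1.png",cv2.resize(d1["img"],None,fx=1.5,fy=1.5)); cv2.imwrite("pics/w2.png",cv2.resize(d2["img"],None,fx=1.5,fy=1.5))
```

```text
2.0583
3.2 [-7.57210936e-02  2.36707711e-01  1.29676360e+00 -6.65229905e-04
  1.60803093e+00  1.49712645e+00]
```

View pics/w1.png

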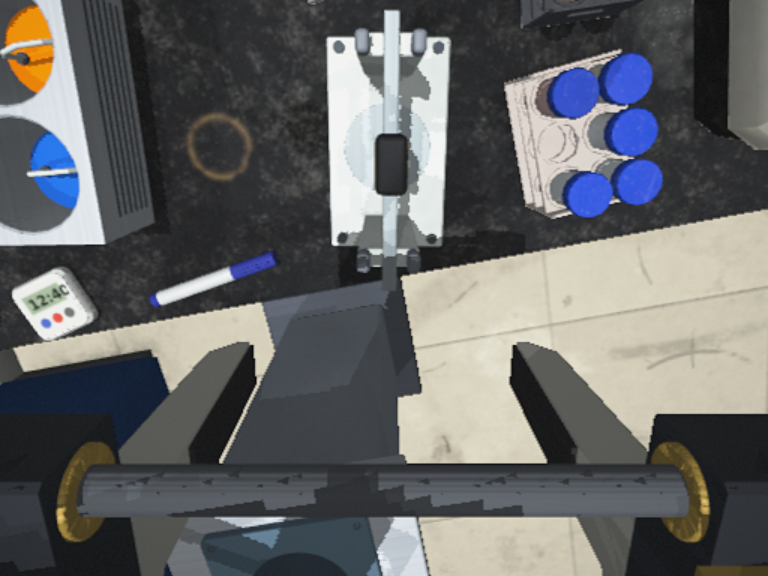

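View pics/w2.png

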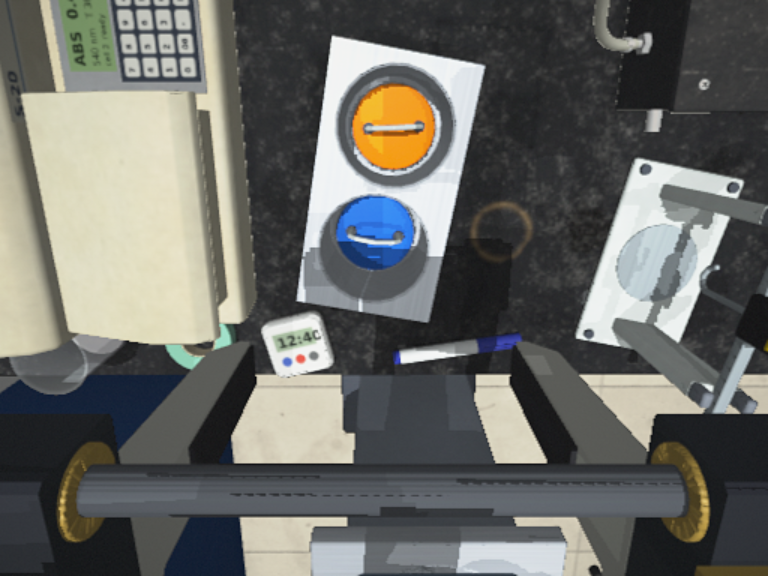

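Run:
```python
import pickle,cv2
d1,d2=pickle.load(open("w.pkl","rb"))
cv2.imwrite("pics/c1.png",cv2.resize(d1["img"][0:200,200:320],None,fx=3,fy=3,interpolation=cv2.INTER_CUBIC))
cv2.imwrite("pics/c2.png",cv2.resize(d2["img"][35:130,215:310],None,fx=6,fy=6,interpolation=cv2.INTER_CUBIC))
```

```text
(no output)
```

View pics/c1.png

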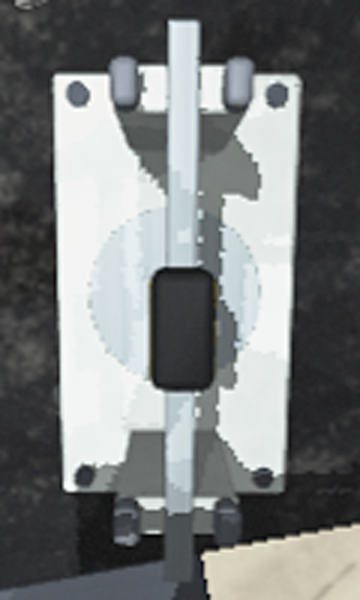

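View pics/c2.png

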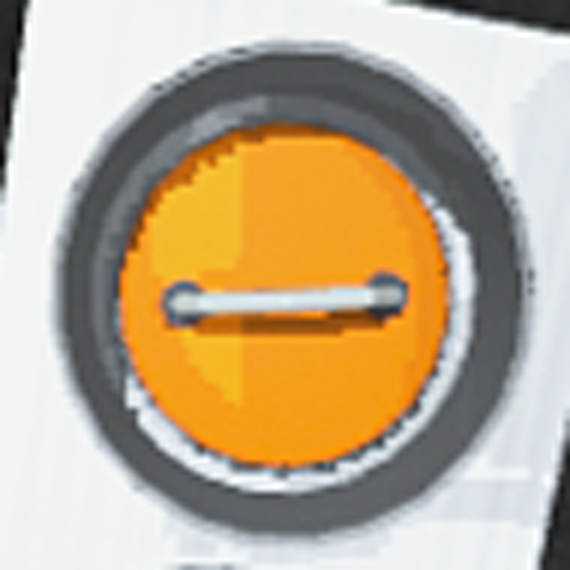

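Run:
```python
from h import *
import pickle
np.set_printoptions(precision=1,suppress=True)
d1,d2=pickle.load(open("w.pkl","rb"))
c=lambda L,x0,y0,k:[((u+.5)/k-.5+x0,(v+.5)/k-.5+y0) for u,v in L]
A=lambda L:c(L,200,0,3)
ang=lambda a,b:np.degrees(np.arctan2((a-b)[1],(a-b)[0]))
x=onz(d1,A([(184,20),(178,581)]),[155]*2);print("bar",x,x.mean(0),ang(x[0],x[1]))
print("grip",onz(d1,A([(183,268),(182,390),(150,330),(215,330)]),[188]*4).mean(0))
st=onz(d1,A([(53,75),(300,76),(294,491),(66,492)]),[8]*4);print("stand",st,st.mean(0),ang(st[1],st[2]),ang(st[0],st[3]))
st=onz(d1,A([(78,95),(277,95),(263,477),(85,476)]),[8]*4);print("screws",st.mean(0),ang(st[1],st[2]),ang(st[0],st[3]))
ch=onz(d1,A([(124,75),(239,75),(227,520),(127,520)]),[162]*4);print("cheeks",ch.mean(0),ang(ch[1],ch[2]))
C=lambda L:c(L,215,35,6)
l=onz(d2,C([(180,302),(388,294)]),[54]*2);print("loop",l,l.mean(0),ang(l[0],l[1])-90)
print("peak",onz(d2,C([(284,301)]),[73]))
print("lid",onz(d2,C([(284,296)]),[34]))
```

```text
bar [[ 594.7 -224.4  155. ]
 [ 419.  -189.4  155. ]] [ 506.9 -206.9  155. ] -11.25967641736661
grip [ 507.3 -207.   188. ]
stand [[ 611.3 -171.4    8. ]
 [ 590.4 -278.1    8. ]
 [ 405.6 -247.2    8. ]
 [ 426.5 -136.     8. ]] [ 508.4 -208.2    8. ] -9.499352029105793 -10.85636760804319
screws [ 508.5 -206.9    8. ] -11.278686306535784 -11.240813346596578
cheeks [ 511. -207.  162.] -11.332300198097158
loop [[639.9  81.1  54. ]
 [641.4  37.5  54. ]] [640.6  59.3  54. ] 2.031308039893787
peak [[640.2  59.7  73. ]]
lid [[640.9  58.9  34. ]]
```

Run:
```python
from h import *
y=np.radians(-11.25)
robot.move_ptp([507.2,-206.8,260],[np.pi,0,y])
robot.move_gripper(0.6)
robot.move_linear([507.2,-206.8,155],speed=120,f_stop=10)
print(robot.current_tcp_pos(),robot.current_contact_force())
robot.move_gripper(0)
print(robot.current_gripper_width()*93,robot.current_contact_force(),robot.current_tcp_pos(),robot.current_t())
robot.move_linear([507.2,-206.8,345],speed=150)
print(robot.current_contact_force(),robot.current_t())
for n in ("scene","wrist"):
    cv2.imwrite(f"pics/g_{n}.png",robot.get_image(n)["img"])
```

```text
[ 507.70181152 -207.13689197  155.74808162] [-0.36568653 -0.36689813  0.42750195]
19.63869719520959 [ 0.36427598 -0.80460882  0.07570053] [ 507.24553189 -206.80430746  155.12381422] 6.7833
[-0.66640855  0.10120844 -1.13571987] 8.2
```

View pics/g_scene.png

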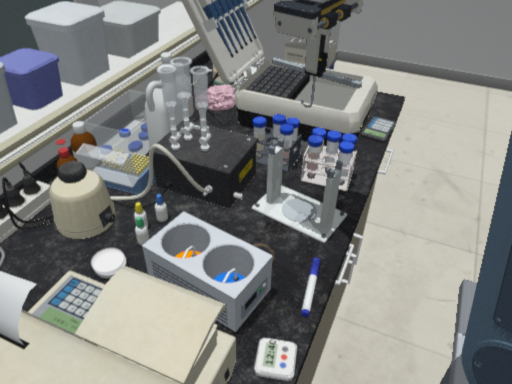

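View pics/g_wrist.png

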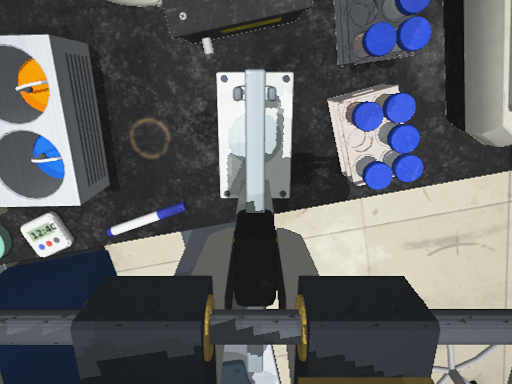

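Run:
```python
from h import *
y=np.radians(2)
P=np.array([640.3,59.5]); ux=np.array([np.cos(y),np.sin(y)])
a=P-33*ux
robot.move_ptp([*a,290],[np.pi,0,y])
robot.move_linear([*a,190],speed=120,f_stop=8)
robot.sleep(.2)
import pickle; D={}
for n in ("scene","wrist","top"):
    D[n]=robot.get_image(n); cv2.imwrite(f"pics/h_{n}.png",D[n]["img"])
pickle.dump(D,open("h.pkl","wb"))
cv2.imwrite("pics/h_s.png",cv2.resize(D["scene"]["img"][130:330,120:300],None,fx=3,fy=3,interpolation=cv2.INTER_CUBIC))
# expected hook bottom pixel & loop peak
z0=robot.current_tcp_pos()[2]-5; p=robot.current_tcp_pos()[:2]
print(robot.current_tcp_pos(),robot.current_contact_force(),robot.current_t())
Q=[[*(p+11*ux),z0-74.5],[*(p+22*ux),z0-57.5],[*(p+90*ux),z0],[*(p-90*ux),z0]]
pp=proj(D["scene"],Q);print((pp-[120,130])*3)
```

```text
[607.47149675  58.40388265 190.38180385] [-0.52452209  0.2130021  -2.24906324] 10.7417
[[227.28819567 323.04191697]
 [208.58862409 297.366091  ]
 [ 95.67327227 193.24627447]
 [385.24909127 275.78721726]]
```

View pics/h_s.png

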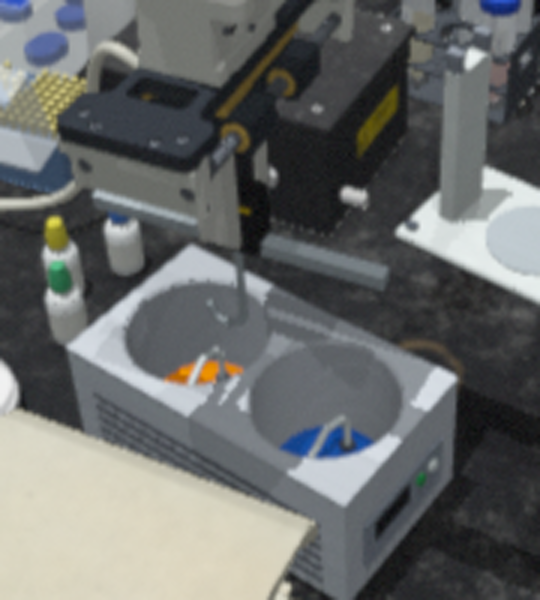

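View pics/h_wrist.png

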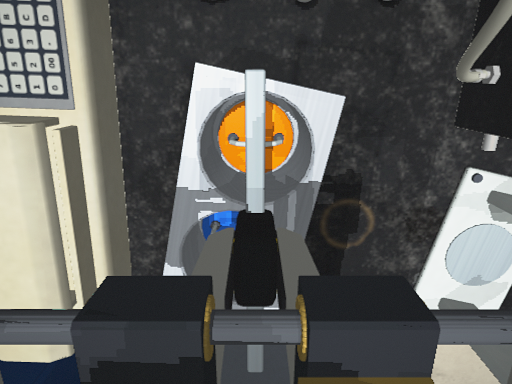

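Run:
```python
from h import *
y=np.radians(2)
P=np.array([640.3,59.5]); ux=np.array([np.cos(y),np.sin(y)])
a=P-33*ux
print(robot.move_linear([*a,124],speed=60,f_stop=4),robot.current_tcp_pos(),robot.current_contact_force())
robot.sleep(.1)
D=robot.get_image("scene")
cv2.imwrite("pics/i_s.png",cv2.resize(D["img"][180:300,130:290],None,fx=4.5,fy=4.5,interpolation=cv2.INTER_CUBIC))
print(robot.current_t())
```

```text
False [607.69853415  58.31899188 124.5177509 ] [ 0.25789603 -0.39921493 -1.28294814]
12.1417
```

View pics/i_s.png

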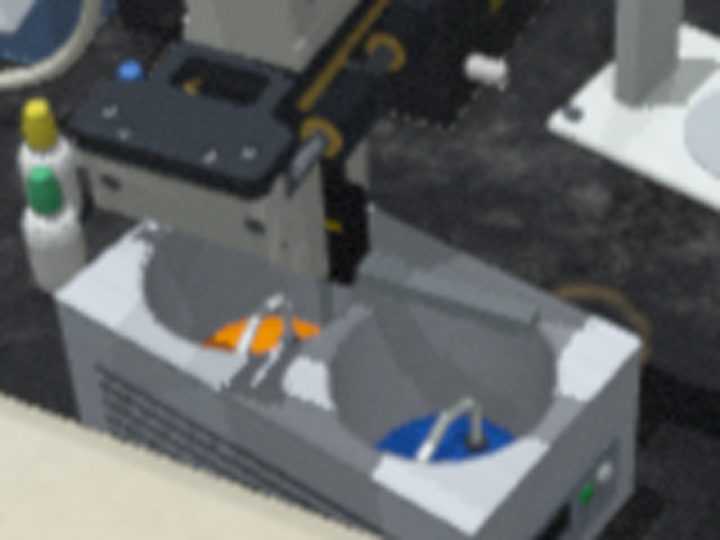

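Run:
```python
from h import *
y=np.radians(2)
P=np.array([640.3,59.5]); ux=np.array([np.cos(y),np.sin(y)])
b=P-11.5*ux
print(robot.move_linear([*b,124],speed=40,f_stop=4),robot.current_tcp_pos(),robot.current_contact_force())
print(robot.move_linear([*b,170],speed=40,f_stop=6),robot.current_tcp_pos(),robot.current_contact_force())
robot.sleep(.3); print(robot.current_contact_force())
for n in("scene","wrist"):
  D=robot.get_image(n); cv2.imwrite(f"pics/j_{n}.png",D["img"])
  if n=="scene": cv2.imwrite("pics/j_s.png",cv2.resize(D["img"][160:300,130:290],None,fx=4,fy=4,interpolation=cv2.INTER_CUBIC))
print(robot.current_t())
```

```text
False [628.69101654  59.13192424 123.76255422] [ 0.27230408 -0.56066186 -1.61592098]
False [628.58697947  59.12242367 169.60670817] [-0.47053921 -0.37320354 -3.4217966 ]
[ 0.09056531 -0.3777652  -3.23621319]
14.5333
```

View pics/j_s.png

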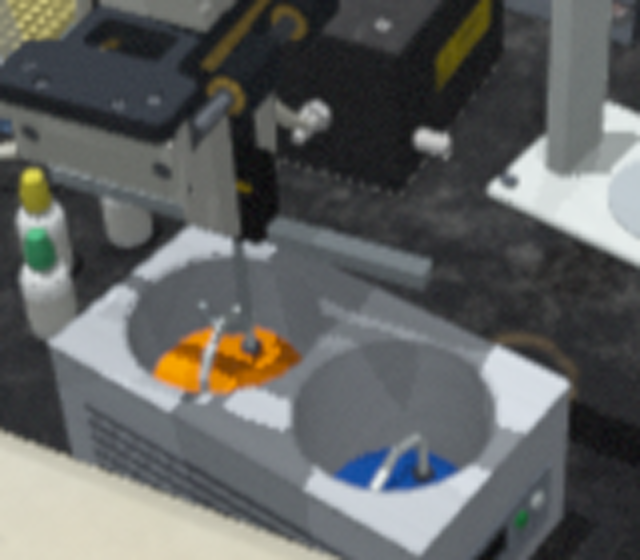

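View pics/j_wrist.png

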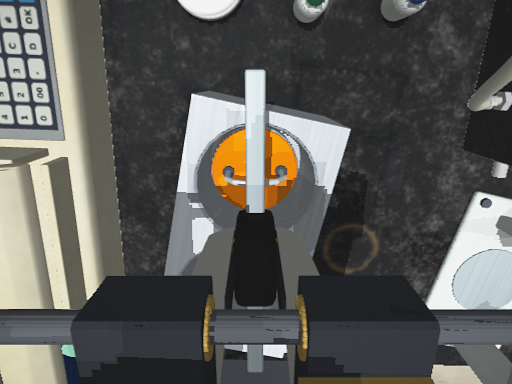

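Run:
```python
from h import *
y=np.radians(2)
P=np.array([640.3,59.5]); ux=np.array([np.cos(y),np.sin(y)])
b=P-11.5*ux
print(robot.move_linear([*b,262],speed=50,f_stop=6),robot.current_contact_force())
print(robot.move_linear([*b,350],speed=80,f_stop=8),robot.current_contact_force())
robot.sleep(.4)
D=robot.get_image("scene"); cv2.imwrite("pics/k.png",D["img"])
print(robot.current_t(),robot.current_contact_force())
```

```text
False [ 0.96327245 -0.14890718 -2.7966333 ]
False [-0.42627694 -0.29480983 -2.46891413]
18.225 [ 0.83731487 -0.56159477 -2.98436766]
```

View pics/k.png

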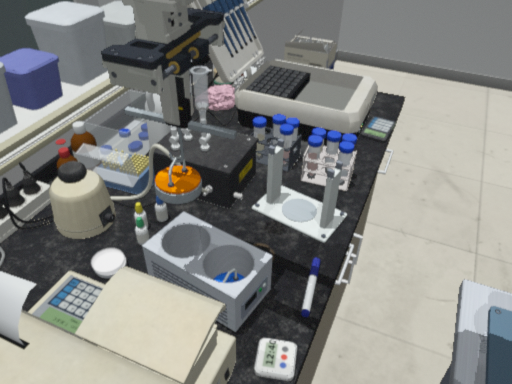

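Run:
```python
from h import *
y=np.radians(-11.25)
robot.move_linear([507.2,-206.8,350],[np.pi,0,y],speed=70)
robot.sleep(.8)
print(robot.move_linear([507.2,-206.8,195],speed=50,f_stop=6),robot.current_contact_force(),robot.current_tcp_pos())
robot.sleep(.6)
for n in("scene","wrist"):
  D=robot.get_image(n); cv2.imwrite(f"pics/l_{n}.png",D["img"])
  if n=="scene": cv2.imwrite("pics/l_s.png",cv2.resize(D["img"][80:250,225:375],None,fx=3.5,fy=3.5,interpolation=cv2.INTER_CUBIC))
print(robot.current_t())
```

```text
False [ 0.32818953  0.28443531 -3.69287628] [ 507.26388478 -206.83484637  195.11198795]
27.3
```

View pics/l_s.png

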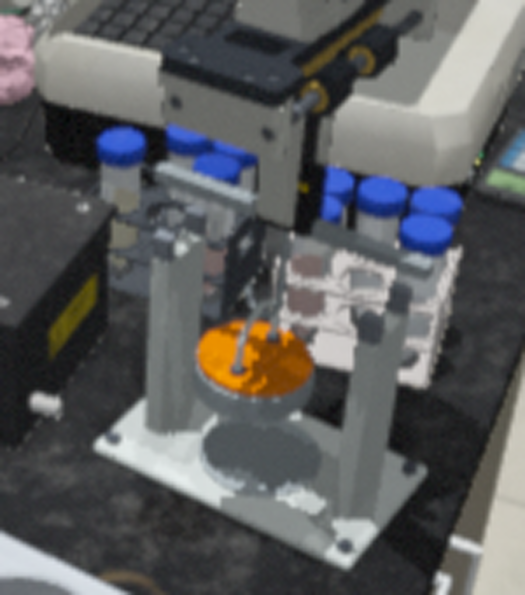

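View pics/l_wrist.png

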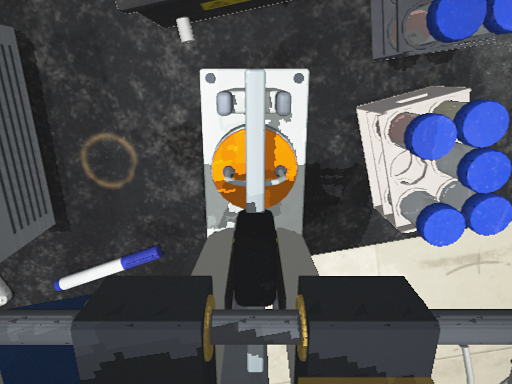

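Run:
```python
from h import *
print(robot.move_linear([507.2,-206.8,158],speed=30,f_stop=6),robot.current_contact_force())
print(robot.move_linear([507.2,-206.8,153],speed=8,f_stop=2.5),robot.current_contact_force(),robot.current_tcp_pos())
robot.sleep(.3)
for n in("scene","wrist"):
  D=robot.get_image(n); cv2.imwrite(f"pics/m_{n}.png",D["img"])
  if n=="scene": cv2.imwrite("pics/m_s.png",cv2.resize(D["img"][80:250,225:375],None,fx=3.5,fy=3.5,interpolation=cv2.INTER_CUBIC))
print(robot.current_t(),robot.current_contact_force())
```

```text
False [ 0.46827178 -0.10372083 -3.26742761]
True [1.19486257 0.34456156 6.0102175 ] [ 507.2579069  -206.83801589  155.07272588]
29.5333 [-0.23829167  0.85822879  6.34697371]
```

View pics/m_s.png

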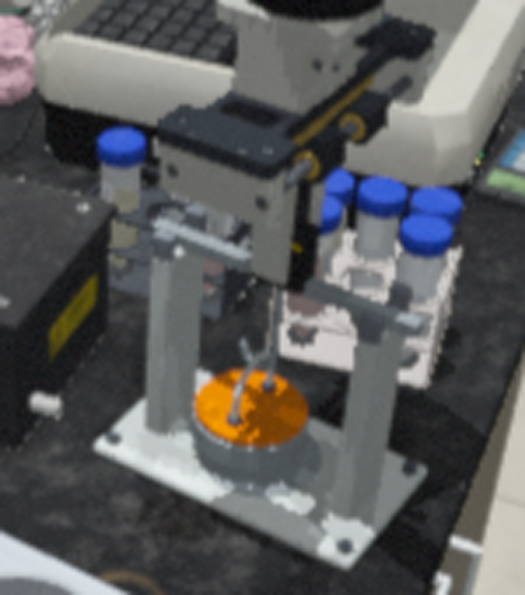

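View pics/m_wrist.png

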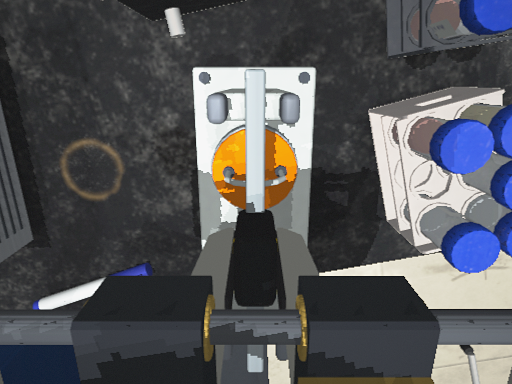

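Run:
```python
from h import *
for w in(0.25,0.3,0.45): robot.move_gripper(w)
robot.sleep(.3); print(robot.current_contact_force(),robot.current_gripper_width())
p=robot.current_tcp_pos()
print(robot.move_linear([p[0],p[1],270],speed=60,f_stop=8))
robot.move_ptp([450,-190,335],[np.pi,0,np.radians(-11.25)])
robot.sleep(1)
D={}
for n in("scene","wrist","top"):
  D[n]=robot.get_image(n); cv2.imwrite(f"pics/n_{n}.png",D[n]["img"])
import pickle; pickle.dump(D,open("n.pkl","wb"))
cv2.imwrite("pics/n_s.png",cv2.resize(D["scene"]["img"][110:260,225:375],None,fx=4,fy=4,interpolation=cv2.INTER_CUBIC))
cv2.imwrite("pics/n_w.png",cv2.resize(D["wrist"]["img"][0:200,190:320],None,fx=3,fy=3,interpolation=cv2.INTER_CUBIC))
print(robot.current_t())
```

```text
[ 0.835239   -0.20810012 -0.15689973] 0.4490313264758323
False
34.675
```

View pics/n_s.png

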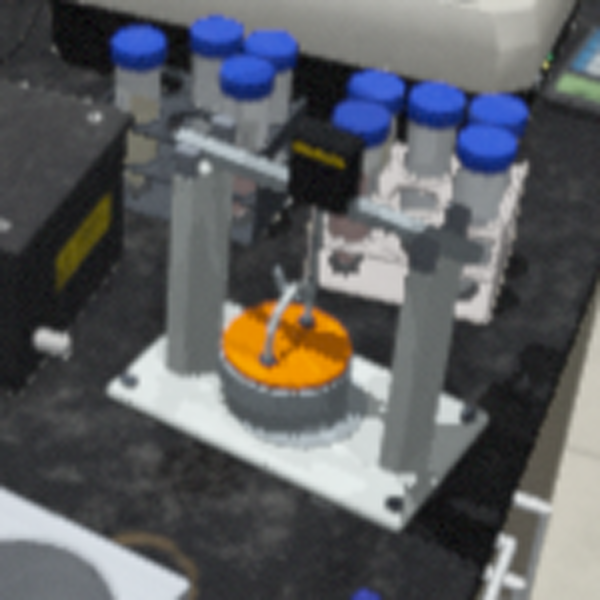

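View pics/n_w.png

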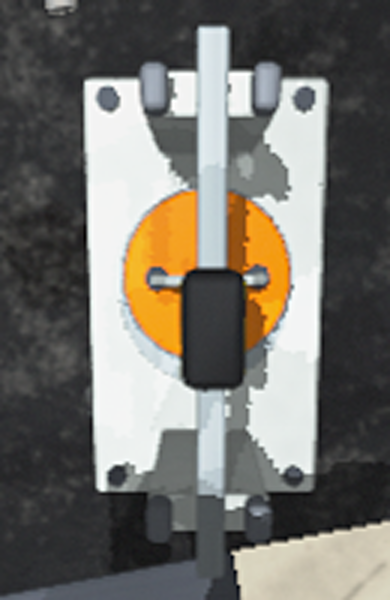

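View pics/n_scene.png

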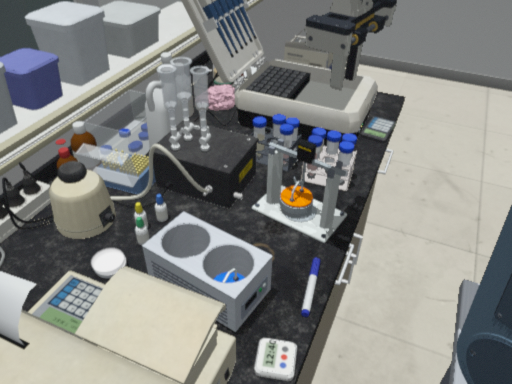

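Run:
```python
from h import *
robot.sleep(.5)
robot.hand_in(); print(robot.current_t())
```

```text
the job is handed in; nothing more can be done
the job is handed in; nothing more can be done
```

I lifted the orange canister out of its well with the hook tool and set the tool back on the drip stand, with the canister still hanging on the hook. I handed the job in at about 35 s of the 58 s allowed; no verdict is reported.

- **Lift:** I hooked the wire loop and raised the canister straight up until its underside was about 210 mm above the worktop by calculation. The wrist load rose by about 2 N when the canister came off the floor. The fingers held only the grip block throughout.
- **Setting back:** The crossbar touched down at a TCP height of 155.1 mm, the same as when I took it (155.1 mm), and at the same x, y and yaw.
- **Last pictures, about 1 s after I let go:** The crossbar lies in both notches. The orange canister hangs level on the hook, clear of the base, and the blue canister is still in its well. The gripper is clear, and no force limit tripped after the release.
- **What I did not measure:** At the end I judged the positions by eye. I did not measure the canister's height above the base or take a second picture to check that it had stopped swinging. One earlier check disagreed slightly: in the scene camera the held tool appeared about 2–3 mm lower than predicted. That is near the stated 2 mm calibration error, and it caused no trouble.

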